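# Set up the gluing corner

## Task

Get the gluing corner ready. First slide the kettle along the warming plate, off the round hot mark in the middle, onto the square parking mark at the end; then slide the lidded glue pot onto the round mark and, once it is there, throw the switch lever over fully, away from you (both pots stay upright and are only slid on the plate, never lifted). Seat every wooden blank lying on the bench fully down, upright, in the tray pocket of its own shape (at any time), and leave the other things on the bench alone.

Things in the scene. Friction and masses are not known exactly. Their poses are not given: they have to be found in the camera images.
- hob: Dark steel warming plate, fixed, 160 (x) x 620 (y) mm, top face 30 mm above the bench. Origin at the bench under its centre; its y runs along its length. Its position and yaw vary a little.
- hot_mark (a point): Centre of the hot mark, on the plate's top face in its middle: two white concentric circles, the outer 124 mm across.
- park_mark: Parking mark: white square outline, 124 mm outside, painted on the plate near one end or the other (about 160 mm along the plate from the hot mark). Origin at its centre on the plate's top face.
- kettle: Small aluminium kettle, 0.6 kg, 110 mm across at the base, loose, starts on the hot mark. Origin centred on its underside. Its lid tops at 66 mm; above is a black level handle bar along the kettle's own x, 90 mm long, 12 mm wide and 18 mm tall (91 to 109 mm up), on two posts. The spout points along its +x and reaches 84 mm from the axis at 65 mm height.
- glue_pot: Squat copper glue pot, lid fixed, 0.6 kg, 100 mm across (rim 106), loose, starts near the other end of the plate than the parking mark. Origin at the centre of its underside. Lid top at 57 mm; on it in the centre a dark wooden knob, 24 mm across from 64 to 86 mm height, top at 89 mm. Two small side lugs along its x at 36 mm height reach 68 mm from the axis.
- switch (a joint): Toggle lever of the warming plate, rad: 0 leaning toward the robot (off), 1.0 leaning away (fully over, on). It stays where it is left. It turns about an axis along the plate's y.
- switch_tip (a point): Centre of the 26 mm black ball on the lever's end, 70 mm from the pivot, at the left (+y) end of the plate. The pivot is 52 mm above the bench, on a 70 x 50 mm housing whose top is 55 mm above the bench. The ball swings 67 mm forward (the plate's +x) in all.
- tray: Plywood nest tray, fixed on the bench, 155 (x) x 220 (y) x 20 mm with five pockets 12 mm deep (floor 8 mm above the bench), each 4 mm wider than its blank. Origin under its centre.
- tray_hole0 (a point): Mouth centre, level with the tray's top face, of the large round pocket (54 mm) for the disc. All pocket points have the tray's axes.
- tray_hole1 (a point): Mouth centre of the small round pocket (36 mm) for the stub.
- tray_hole2 (a point): Mouth centre of the square pocket (44 mm) for the square blank.
- tray_hole3 (a point): Mouth centre of the narrow oblong pocket, 26 (x) x 74 (y) mm, for the bar.
- tray_hole4 (a point): Mouth centre of the wide oblong pocket, 38 (x) x 64 (y) mm, for the brick.
- disc: Round wooden blank, 50 mm across, 36 mm high, standing on its flat face. Origin at the centre of its underside. Like every blank it may be absent; those present lie mixed up in front of the plate.
- stub: Round wooden blank, 32 mm across, 36 mm high. Origin at the centre of its underside. May be absent.
- square: Square wooden blank, 40 x 40 mm, 36 mm high. Origin at the centre of its underside. May be absent.
- bar: Narrow oblong wooden blank, 22 (its x) x 70 (its y) mm, 36 mm high. Origin at the centre of its underside. May be absent.
- brick: Wide oblong wooden blank, 34 (its x) x 60 (its y) mm, 36 mm high. Origin at the centre of its underside. May be absent.
- brush_jar: White jar 48 mm across, 60 mm high with brushes up to 120 mm, on the right (-y) end of the plate. Leave alone. Origin at its underside.
- tape: Grey tape measure, 60 x 32 x 55 mm, between the robot and the blanks. Leave alone. Origin at its underside.
- pencil: Flat carpenter's pencil, 14 x 150 x 8 mm, right of the blanks. Leave alone. Origin at its underside.
- offcut: Dark wood offcut, 90 x 50 x 40 mm, right of the plate. Leave alone. Origin at its underside.
- oil_bottle: Amber bottle, 60 mm across, 160 mm high, left of the plate. Leave alone. Origin at its underside.
- mallet: Wooden mallet, head 70 mm across and 110 mm long, handle 220 mm, far right. Leave alone. Origin under the head.
Mind the look-alikes: they are no part of the job. What is shaped like the kettle but yellow is not meant.

How it is judged:
On the way, in this order (a step that is already met when the one before it is completed fails the run):
1. the kettle stands on the square parking mark (horizontal distance between kettle and park_mark below 0.018 m and linear speed of kettle below 0.02 m/s), for 0.2 s.
2. the glue pot stands on the round hot mark (horizontal distance between glue_pot and hot_mark below 0.018 m and linear speed of glue_pot below 0.02 m/s), for 0.2 s.
3. the switch lever is thrown over, away from the robot (value of joint switch above 0.8 rad), for 0.2 s.
At the end, for the whole second after the job is handed in: Kettle centred on the parking mark and glue pot on the hot mark (both within 18 mm), switch lever past 0.8 rad, every blank that is present seated in its own pocket (centre within 6 mm, underside at least 8 mm below the tray's top face, tilt under 0.1 rad), all at rest and released (all of step 1 and all of step 2 and value of joint switch above 0.8 rad and horizontal distance between disc and tray_hole0 below 0.006 m and z of disc in the frame of tray_hole0 below -0.008 m and angle between each of disc, stub, square, bar, brick's own z axis and vertical below 0.1 rad and linear speed of each of disc, stub, square, bar, brick below 0.02 m/s and horizontal distance between stub and tray_hole1 below 0.006 m and z of stub in the frame of tray_hole1 below -0.008 m and horizontal distance between square and tray_hole2 below 0.006 m and z of square in the frame of tray_hole2 below -0.008 m and horizontal distance between bar and tray_hole3 below 0.006 m and z of bar in the frame of tray_hole3 below -0.008 m and horizontal distance between brick and tray_hole4 below 0.006 m and z of brick in the frame of tray_hole4 below -0.008 m); the robot touches nothing.
It fails at once if the kettle is lifted more than 10 mm off the plate, pushed off it, or tipped more than 0.25 rad (z of kettle in the frame of hob above 0.04 m or z of kettle in the frame of hob below 0.02 m or angle between kettle's own z axis and vertical above 0.25 rad).
It fails at once if the glue pot is lifted more than 10 mm off the plate, pushed off it, or tipped more than 0.25 rad (z of glue_pot in the frame of hob above 0.04 m or z of glue_pot in the frame of hob below 0.02 m or angle between glue_pot's own z axis and vertical above 0.25 rad).
It fails at once if a bystander (jar, tape measure, pencil, offcut, bottle, mallet) is moved more than 40 mm (distance of any of brush_jar, tape, pencil, offcut, oil_bottle, mallet from where it was at the start of the episode above 0.04 m).
Of disc, stub, square, bar, brick only 3 to 5 are there at a start; the rules pass over those that are not, and their reading is None.
At some moment in a run one of disc, stub, square, bar, brick, kettle, glue_pot may be knocked a few centimetres aside while the robot is not near it.
It also fails if it takes over 210 s, if anything falls off the work surface, if the arm or the gripper's body presses on something with over 40 N, if the wrist force passes 120 N, or if a joint passes its speed limit or range.

## Robot

A 6-joint arm with a two-finger parallel gripper is mounted at the origin on the work surface. World frame = base frame: x ahead of the robot, y to its left, z up, the work surface at z = 0. Lengths are in m, angles in rad, forces in N, time in s.
With the tool pointing down it reaches from about 0.35 to 0.775 m from the base axis. Payload 5.5 kg.
Tool frame: the origin (TCP) lies between the finger pads; the fingertips stand 8 mm ahead of it and the grasp point (between the pads) lies 11 mm behind it; z points along the fingers, y is the line along which they close (so a half turn about z gives the same grasp; the last joint's range is limited). The gripper opens to 85 mm and grips with 20 to 120 N. Pads are 22 mm wide; open, the fingers measure 114 mm over their backs; the gripper's body (76 mm by 85 mm) begins 54 mm behind the grasp point. The pads swing forward as they close: fully open they stand 13 mm farther back than shut.
Start: joints at [1.197, 0.313, 0.046, 1.304, 0, 1.431], TCP at [0.133, 0.559, 0.239] pointing down, gripper open.
Joint ranges: [-2.76, 2.76], [-0.86, 1.69], [-1.03, 1.26], [-2.2, 2.34], [-1.47, 1.5], [-3.14, 3.14]. Speed limits (rad/s): [2.57, 2.57, 3.14, 3.14, 3.14, 3.14].

## Interface

Orientations are given as a unit quaternion [w, x, y, z].
In Python, from workcell import env gives the robot as it stands.
- The arm moves only by the tool move_arm, never from a script. Its argument "moves" is one flat list of numbers, 5 for each row, row after row: the shift along the world's x, y, z in m, then the turn about the world's z in rad, then the finger opening in m, from 0 to 0.0854. A call has 1 to 12 rows; each row is the pose to reach, as a shift and turn from the pose commanded when the call began; what a row does not reach only later rows make up. A row lasts 1/12 s, in which the tool goes at most 41.7 mm and 7.16 degrees, less where a joint would pass 70% of its speed; a pose out of reach is approached as far as the arm can. A call with a gripper value outside its range is refused whole. The fingers move at their own pace and stop on an object; "newtons" is the grip in N (left out, the last holds). Time passes only in rows, so rows that repeat a pose let the fingers close. It gives the time, the measured TCP pose, the force, the opening and the grip force at its end, in the units of the state.
- env.get_state(): the state, without advancing time (a new reading comes with each control period).
- env.read_camera(name): name is "side" or "top"; returns a dict with "pixels" (400x640x3 uint8, red, green, blue), "camera_matrix" (3x3 intrinsics, pixels), "rvec" (rotation vector, rad) and "tvec" (3), from world to camera coordinates, as OpenCV has them. Camera axes: x right, y down, z forward; pixel columns grow to the right and rows downward; lengths in m; the calibration is good to about 2 mm. A picture is of the moment at which its call begins. There is no depth.
- env.hand_in(): hands the job in; it is judged then, once.
The state is a dict: "clock": time; "joint_pos": joint angles; "qvel": joint speeds; "tau": joint torques, N m; "tcp_pos": TCP position; "orientation": TCP orientation; "wrist_force": force on the tool from outside, world axes, zero at the start; "ft_torque": the same for the moment, N m; "finger_gap": finger opening in m; "grip_force": force on a finger pad.
Only numpy, scipy, OpenCV 4.12 (cv2) and the standard library are available. Lean on these libraries where they do the work, as an engineer would, in place of code of your own. Each camera call takes 0.05 s, during which the arm holds its last target. There are 200 camera calls.

## Working session

There is one attempt and no reset: what is moved stays moved. The work goes in short steps, Python scripts to look and compute and a tool call to move; the robot and the scene stay as the last step left them, time stands still between calls to the robot, and variables do not carry over. Pictures are saved under pics/ and viewed, at most 14 in all, crops included, and the job is handed in when it is done.

Besides the shell and the picture viewer there is one more tool, called after "Call:" in YAML: its name, and indented under it one key for each argument. move_arm: Moves the arm, as the interface text tells. Its arguments: {"type":"object","properties":{"moves":{"type":"array"},"newtons":{"type":"number"}},"required":["moves"]}

```bash
mkdir -p pics; cat > h.py <<'E'
import numpy as np, cv2
from workcell import env
def cam(n):
    c=env.read_camera(n); np.savez(f'{n}.npz',**{k:np.array(c[k]) for k in c}); return c
def load(n): return dict(np.load(f'{n}.npz'))
def px2w(c,uv,z):
    K=np.array(c['camera_matrix'],float);R=cv2.Rodrigues(np.array(c['rvec'],float))[0];t=np.array(c['tvec'],float).reshape(3)
    o=-R.T@t; out=[]
    for u,v in np.atleast_2d(uv):
        d=R.T@np.linalg.solve(K,[u,v,1.]); out.append((o+d*(z-o[2])/d[2])[:2])
    return np.array(out)
def w2px(c,P):
    return cv2.projectPoints(np.atleast_2d(np.array(P,float)),np.array(c['rvec'],float),np.array(c['tvec'],float),np.array(c['camera_matrix'],float),None)[0].reshape(-1,2)
def save(c,name,crop=None,s=1):
    im=c['pixels'][...,::-1]
    if crop: u0,v0,u1,v1=crop; im=im[v0:v1,u0:u1]
    cv2.imwrite(f'pics/{name}.png',cv2.resize(im,None,fx=s,fy=s,interpolation=cv2.INTER_CUBIC))
E
python3 - <<'E'
from h import *
for n in('top','side'):
    c=cam(n); save(c,n+'0',s=1.25)
    R=cv2.Rodrigues(c['rvec'])[0]; print(n,-R.T@np.array(c['tvec']).ravel(), R.round(2).tolist(), np.array(c['camera_matrix'])[0,0])
print(env.get_state())
E
```

```text
top [ 0.36244164 -0.05629781  1.70244139] [[-0.02, -1.0, 0.02], [-1.0, 0.02, -0.07], [0.07, -0.02, -1.0]] 497.0374516874348
side [-0.300084   -0.97479049  1.13455578] [[0.76, -0.65, -0.01], [-0.43, -0.49, -0.76], [0.49, 0.58, -0.65]] 464.54727415890295
{'clock': 0.1, 'joint_pos': array([ 1.19742391e+00,  3.13913479e-01,  4.51009574e-02,  1.30359666e+00,
       -1.51732942e-05,  1.43118226e+00]), 'qvel': array([-2.44377701e-04, -1.67550436e-03,  3.15403067e-03, -8.08840659e-04,
       -4.76055336e-06, -5.95474403e-04]), 'tau': array([ 1.92934822e-03, -4.81727314e+01,  2.99242580e+01,  1.27888739e-02,
       -1.47670089e-04, -8.74987421e-06]), 'tcp_pos': array([0.1330508 , 0.55894525, 0.23850818]), 'orientation': array([-1.97243609e-04,  1.16613204e-01,  9.93177079e-01, -7.81968055e-04]), 'wrist_force': array([0.55119699, 0.68816905, 0.20898632]), 'ft_torque': array([-0.00992688, -0.00845712, -0.00489132]), 'grip_force': 0.0, 'finger_gap': 0.08563198144824881}
```

View pics/top0.png

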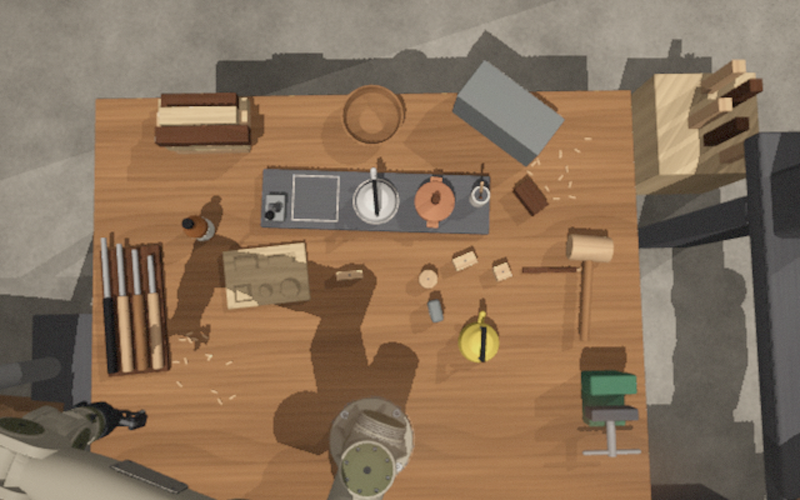

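View pics/side0.png

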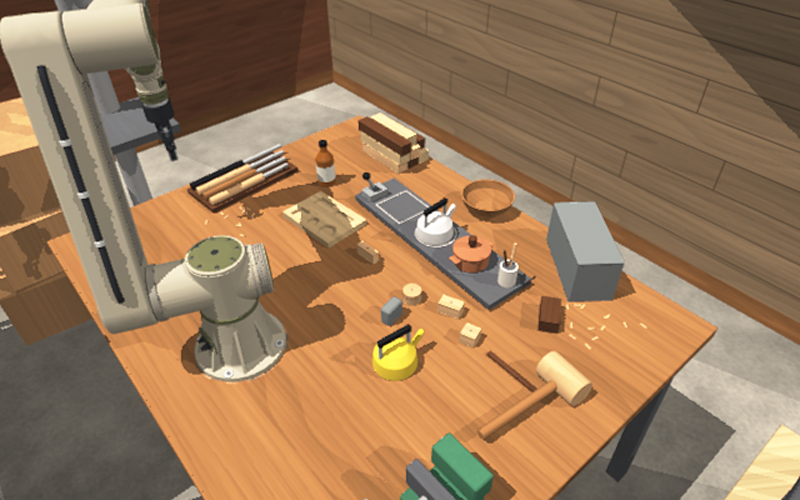

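The top view (at 1.25x) shows the parking square at (316,198), the kettle at (376,199), the glue pot at (434,200), the switch at (275,205) and the tray at (266,275). The blanks are at (349,275), (428,279), (464,260) and (502,270). The yellow kettle is a decoy. Next I'll enlarge it.

```bash
python3 - <<'E'
from h import *
c=load('top'); save(c,'tA',(170,125,300,255),4.6); save(c,'tB',(260,125,420,245),5)
E
```

```text
(no output)
```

View pics/tA.png

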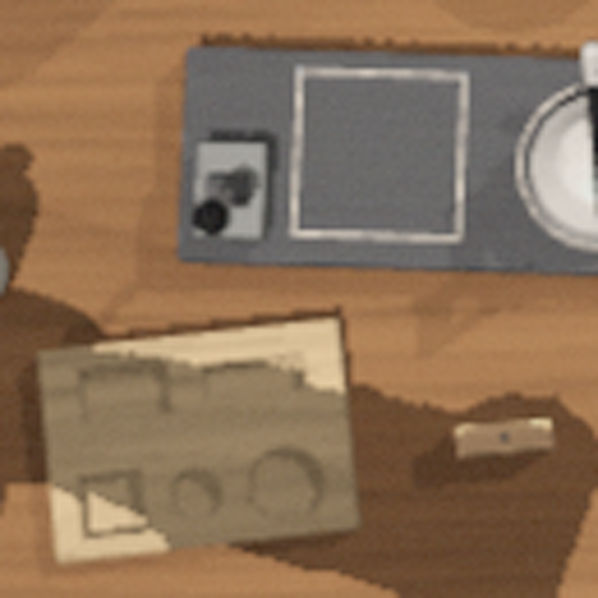

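View pics/tB.png

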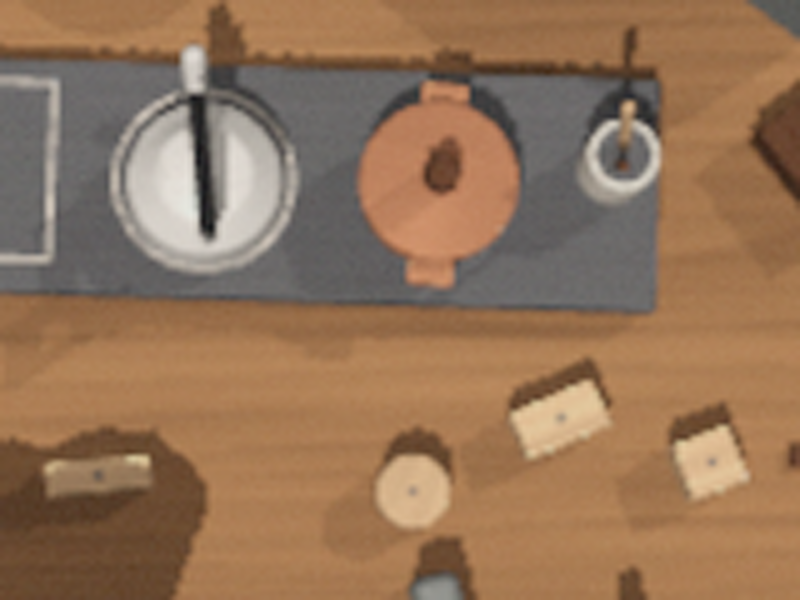

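```bash
cat >> h.py <<'E'
def A(p): return (np.atleast_2d(p)+.5)/4.6-.5+[170,125]
def B(p): return (np.atleast_2d(p)+.5)/5-.5+[260,125]
E
python3 - <<'E'
from h import *
c=load('top'); np.set_printoptions(precision=4,suppress=True)
f=lambda n,uv,z:print(n,px2w(c,uv,z).tolist().__repr__() if 0 else px2w(c,uv,z).round(4).tolist())
f('hobL',A([(187,50),(180,262)]),.03); f('hobR',B([(657,75),(655,307)]),.03)
q=px2w(c,A([(297,70),(467,75),(462,240),(292,235)]),.03); print('park',q.mean(0),q)
f('markC',B([(111,180),(299,180),(207,87),(203,273)]),.03)
f('kettle handle ends',B([(198,97),(209,236)]),.03+.109)
f('kettle disc L R T Bo',B([(125,180),(284,180)]),.03+.02)
f('pot lid',B([(358,180),(520,182),(437,100),(438,261)]),.03+.055)
f('lugs',B([(446,92),(430,273)]),.03+.036)
f('knob',B([(444,166)]),.03+.08)
f('jar',B([(620,160)]),.09)
f('ball',A([(211,216)]),.052+.06)
f('housing',A([(197,142),(272,142),(268,238),(192,236)]),.055)
q=px2w(c,A([(38,352),(340,315),(357,525),(57,562)]),.02);print('tray',q.mean(0),q)
f('holes: disc stub sq brick bar',A([(285,485),(196,493),(112,503),(122,388),(253,377)]),.02)
f('bar',A([(503,437)]),.036);f('barends',A([(455,440),(552,434)]),.036)
f('disc',B([(413,491)]),.036);f('brick',B([(560,418)]),.036);f('sq',B([(712,461)]),.036)
f('brick corners',B([(510,414),(596,375),(611,424),(527,459)]),.036)
f('sq corners',B([(671,440),(733,424),(749,480),(690,500)]),.036)
E
```

```text
hobL [[0.732, 0.2795], [0.5745, 0.2853]]
hobR [[0.7072, -0.3356], [0.5479, -0.3293]]
park [0.6513 0.1384] [[0.7157 0.1986]
 [0.7098 0.0732]
 [0.587  0.0786]
 [0.593  0.2032]]
markC [[0.6415, 0.038], [0.6392, -0.0896], [0.7043, -0.0283], [0.5768, -0.0233]]
kettle handle ends [[0.6756, -0.0242], [0.5864, -0.0296]]
kettle disc L R T Bo [[0.638, 0.0275], [0.6361, -0.0791]]
pot lid [[0.6294, -0.1273], [0.6262, -0.2339], [0.6817, -0.1806], [0.5748, -0.1786]]
lugs [[0.6907, -0.1882], [0.5694, -0.1745]]
knob [[0.6334, -0.1821]]
jar [[0.6387, -0.2995]]
ball [[0.5961, 0.2469]]
housing [[0.6588, 0.2676], [0.6578, 0.2133], [0.5877, 0.2167], [0.5901, 0.2715]]
tray [0.4455 0.2746] [[0.5112 0.3917]
 [0.5343 0.17  ]
 [0.3794 0.159 ]
 [0.357  0.3779]]
holes: disc stub sq brick bar [[0.4098, 0.2114], [0.4053, 0.2764], [0.3992, 0.3378], [0.4834, 0.3302], [0.4897, 0.2342]]
bar [[0.4411, 0.0502]]
barends [[0.4396, 0.0851], [0.4426, 0.0145]]
disc [[0.4261, -0.1616]]
brick [[0.4733, -0.2619]]
sq [[0.4423, -0.3635]]
brick corners [[0.4767, -0.2282], [0.5019, -0.287], [0.4686, -0.2961], [0.4461, -0.2388]]
sq corners [[0.457, -0.3363], [0.467, -0.3785], [0.429, -0.3881], [0.4164, -0.3478]]
```

Call:
move_arm:
  moves: [0.5,-0.586,0,0.294,0.05,0.5,-0.586,0,0.294,0.05,0.5,-0.586,0,0.294,0.05,0.5,-0.586,0,0.294,0.05,0.5,-0.586,0,0.294,0.05,0.5,-0.586,0,0.294,0.05,0.5,-0.586,0,0.294,0.05,0.5,-0.586,0,0.294,0.05,0.5,-0.586,0,0.294,0.05,0.5,-0.586,0,0.294,0.05,0.5,-0.586,0,0.294,0.05,0.5,-0.586,0,0.294,0.05]
  newtons: 25

```text
clock: 1.1
tcp_pos: [0.4555, 0.1808, 0.2392]
orientation: [-0.0, -0.03, 1.0, 0.0]
wrist_force: [-0.1, 0.5, -0.3]
finger_gap: 0.0499
grip_force: 0.0
```

Call:
move_arm:
  moves: [0.175,-0.2055,0,0,0.05,0.175,-0.2055,0,0,0.05,0.175,-0.2055,0,0,0.05,0.175,-0.2055,0,0,0.05,0.175,-0.2055,0,0,0.05,0.175,-0.2055,0,0,0.05,0.175,-0.2055,0,0,0.05,0.175,-0.2055,0,0,0.05,0.175,-0.2055,-0.04,0,0.05,0.175,-0.2055,-0.08,0,0.05,0.175,-0.2055,-0.08,0,0.05,0.175,-0.2055,-0.08,0,0.05]

```text
clock: 2.1
tcp_pos: [0.6269, -0.0219, 0.157]
orientation: [-0.004, -0.03, 1.0, 0.001]
wrist_force: [-0.3, 0.6, 1.0]
finger_gap: 0.0504
grip_force: 0.0
```

```bash
python3 - <<'E'
from h import *
c=cam('top'); c2=cam('side'); 
save(c2,'s1',(300,130,460,250),5)
save(c,'t1',(165,125,325,245),5)
E
```

```text
(no output)
```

View pics/s1.png

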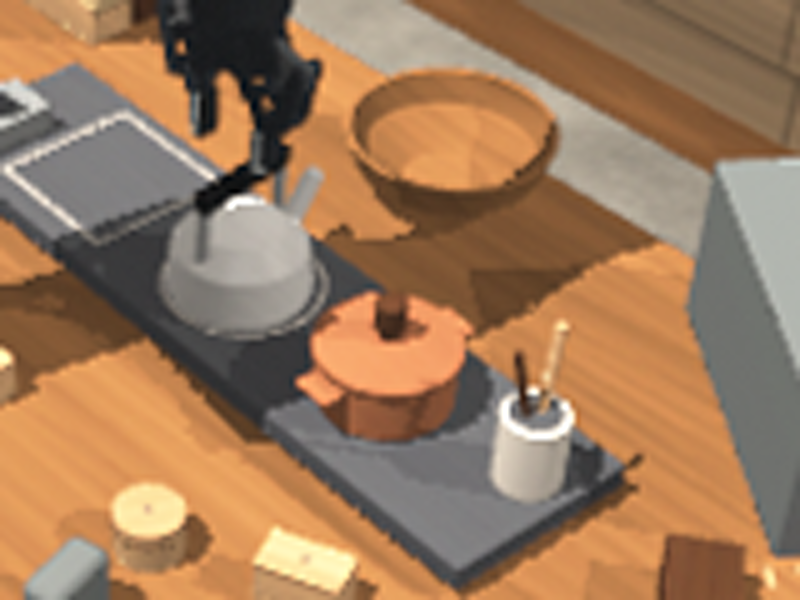

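View pics/t1.png

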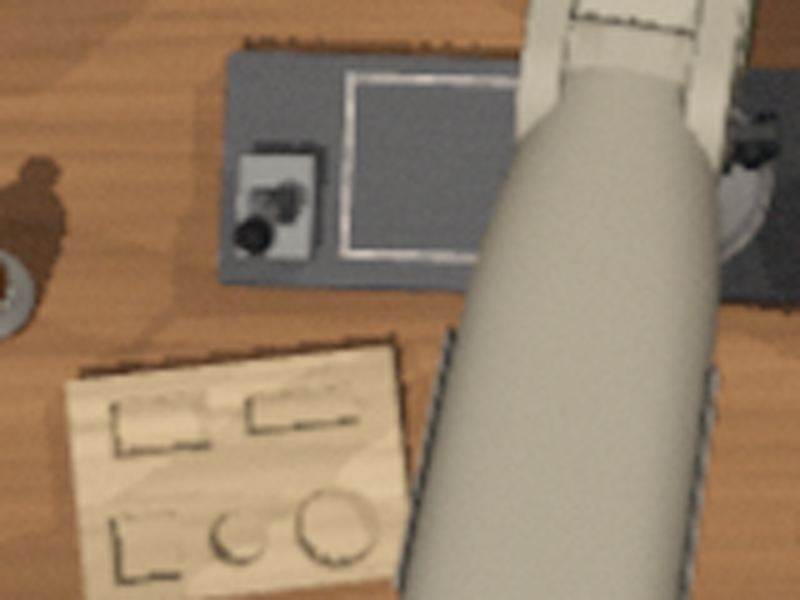

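The side view shows the open fingers above and straddling the handle, with the kettle at (240,255) in the crop. The tray is now lit, so the pockets are visible in the top crop. Now I'll descend and grip.

Call:
move_arm:
  moves: [0,0,-0.02,0,0.05,0,0,-0.04,0,0.05,0,0,-0.04,0,0.05,0,0,-0.04,0,0.05,0,0,-0.04,0,0.008,0,0,-0.04,0,0.008,0,0,-0.04,0,0.008,0,0,-0.04,0,0.008,0,0,-0.04,0,0.008,0,0,-0.04,0,0.008]
  newtons: 30

```text
clock: 3.03
tcp_pos: [0.6306, -0.0236, 0.1207]
orientation: [0.001, -0.03, 1.0, -0.001]
wrist_force: [-0.3, -4.4, 5.9]
finger_gap: 0.0112
grip_force: 35.3
```

```bash
python3 - <<'E'
from h import *
c=load('top'); np.set_printoptions(precision=4,suppress=True)
T=lambda p:(np.atleast_2d(p)+.5)/5-.5+[165,125]
f=lambda n,uv,z:print(n,px2w(c,uv,z).round(4).tolist())
f('park left corners',T([(349,76),(345,255)]),.03)
f('tray corners TL TR BR?',T([(68,382),(394,346),(405,560)]),.02)
f('disc pocket',T([(336,528)]),.02); f('stub',T([(239,537)]),.02)
# corner-lines at shadow edges (mouth corners near-left)
f('brickBL TL',T([(116,455),(112,403)]),.02);f('bar BL TL BR',T([(250,432),(246,398),(357,420)]),.02);f('sq BL TL BR',T([(118,583),(113,519),(182,575)]),.02)
print(env.get_state()['tcp_pos'])
E
```

```text
park left corners [[0.7158, 0.1978], [0.5933, 0.2015]]
tray corners TL TR BR? [[0.5116, 0.3906], [0.5318, 0.1704], [0.3868, 0.1644]]
disc pocket [[0.4092, 0.2106]]
stub [[0.4045, 0.2758]]
brickBL TL [[0.4615, 0.3583], [0.4968, 0.361]]
bar BL TL BR [[0.4753, 0.2681], [0.4984, 0.2706], [0.482, 0.1958]]
sq BL TL BR [[0.3752, 0.3571], [0.4183, 0.3604], [0.3797, 0.3142]]
[ 0.6306 -0.0236  0.1207]
```

Call:
move_arm:
  moves: [0.001,0.012,0,0,0.008,0.003,0.028,0,0,0.008,0.004,0.045,0,0,0.008,0.006,0.063,0,0,0.008,0.007,0.081,0,0,0.008,0.009,0.099,0,0,0.008,0.01,0.117,0,0,0.008,0.012,0.133,0,0,0.008,0.013,0.147,0,0,0.008,0.014,0.157,0,0,0.008,0.015,0.165,0,0,0.008,0.015,0.165,0,0,0.008]

```text
clock: 4.03
tcp_pos: [0.645, 0.1441, 0.1199]
orientation: [0.0, -0.031, 1.0, 0.001]
wrist_force: [0.3, 2.5, 4.1]
finger_gap: 0.0112
grip_force: 35.7
```

Call:
move_arm:
  moves: [0,0,0,0,0.008,0,0,0,0,0.008,0,0,0,0,0.008,0,0,0,0,0.04,0,0,0,0,0.04,0,0,0,0,0.04,0,0,0.04,0,0.04,0,0,0.08,0,0.04,0,-0.04,0.09,0,0.04,0,-0.08,0.09,0,0.04,0,-0.12,0.09,0,0.04,0,-0.16,0.09,0,0.05]

```text
clock: 5.03
tcp_pos: [0.6446, -0.019, 0.2094]
orientation: [0.0, -0.031, 1.0, 0.0]
wrist_force: [0.7, -1.2, 0.1]
finger_gap: 0.0493
grip_force: 0.0
```

Call:
move_arm:
  moves: [-0.02,-0.04,0,0,0.05,-0.02,-0.08,0,0,0.05,-0.02,-0.12,0,0,0.05,-0.02,-0.15,0,0,0.05,-0.02,-0.15,0,0,0.05,-0.02,-0.15,0,0,0.05]

```text
clock: 5.53
tcp_pos: [0.6242, -0.1698, 0.2084]
orientation: [-0.001, -0.028, 1.0, 0.001]
wrist_force: [-0.1, 0.9, 0.7]
finger_gap: 0.0497
grip_force: 0.0
```

```bash
python3 - <<'E'
from h import *
c=cam('top'); s=cam('side')
a=c['pixels'][125:245,165:325]; b=s['pixels'][125:245,280:440]
im=np.vstack([cv2.resize(x[...,::-1],(400*4//3*1,400*3//4*4//3),interpolation=cv2.INTER_CUBIC)[:300*4//3] for x in(a,b)])
im=np.hstack([cv2.resize(x[...,::-1],(400,300),interpolation=cv2.INTER_CUBIC) for x in(a,b)])
cv2.imwrite('pics/k2.png',im)
st=env.get_state(); print(st['tcp_pos'],st['clock'])
E
```

```text
[ 0.62443953 -0.16732648  0.20875821] 5.6333
```

View pics/k2.png

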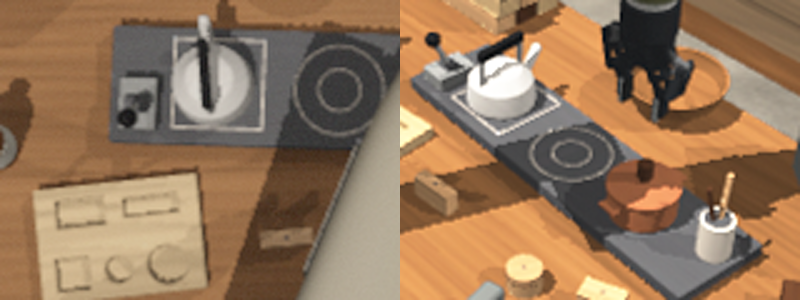

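```bash
python3 - <<'E'
from h import *
c=load('top'); s=load('side')
def draw(c,ctr,crop,k):
    u0,v0,u1,v1=crop
    im=cv2.resize(np.ascontiguousarray(c['pixels'][v0:v1,u0:u1,::-1]),None,fx=k,fy=k,interpolation=cv2.INTER_CUBIC)
    t=np.linspace(0,6.283,60)
    for (x,y,r,z,col) in ctr:
        p=w2px(c,np.c_[x+r*np.cos(t),y+r*np.sin(t),0*t+z]); p=((p-[u0,v0]+.5)*k-.5).astype(int)
        cv2.polylines(im,[p.reshape(-1,1,2)],True,col,1)
    return im
L=[(.647,.144,.055,.03,(0,0,255)),(.6505,.1375,.062,.03,(0,255,0)),(.6405,-.0255,.062,.03,(255,255,0))]
a=draw(c,L,(205,125,325,195),6.6); b=draw(s,L,(300,130,420,190),6.6)[:400]
cv2.imwrite('pics/k3.png',cv2.resize(np.vstack([a,b]),(560,int(560*(a.shape[0]+b.shape[0])/a.shape[1]))))
print(a.shape,b.shape)
E
```

```text
(462, 792, 3) (396, 792, 3)
```

View pics/k3.png

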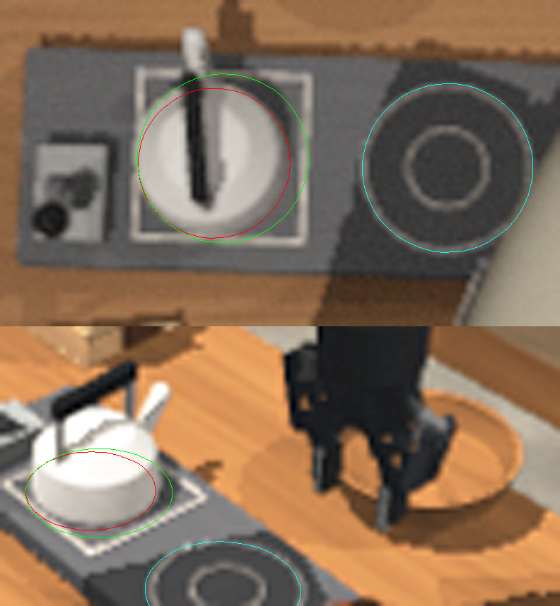

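Red, the assumed kettle pose of (0.647, 0.144), fits the kettle base. Green, the parking mark at (223,158) in the top crop, fits the square, so the offset is about 7 mm and good enough. The cyan circle fits the hot mark. Next is the pot.

Call:
move_arm:
  moves: [0.004,-0.0135,0,0,0.055,0.004,-0.0135,-0.03,0,0.055,0.004,-0.0135,-0.065,0,0.055,0.004,-0.0135,-0.09,0,0.055,0.004,-0.0135,-0.109,0,0.055,0.004,-0.0135,-0.109,0,0.055,0.004,-0.0135,-0.109,0,0.02,0.004,-0.0135,-0.109,0,0.02,0.004,-0.0135,-0.109,0,0.02,0.004,-0.0135,-0.109,0,0.02,0.004,-0.0135,-0.109,0,0.02,0.004,-0.0135,-0.109,0,0.02]

```text
clock: 6.63
tcp_pos: [0.6303, -0.1813, 0.1025]
orientation: [0.002, -0.03, 1.0, -0.0]
wrist_force: [1.3, 2.8, 6.5]
finger_gap: 0.0227
grip_force: 30.9
```

Call:
move_arm:
  moves: [0.001,0.01,0,0,0.02,0.002,0.025,0,0,0.02,0.003,0.042,0,0,0.02,0.004,0.06,0,0,0.02,0.005,0.078,0,0,0.02,0.006,0.095,0,0,0.02,0.007,0.112,0,0,0.02,0.008,0.127,0,0,0.02,0.009,0.14,0,0,0.02,0.01,0.15,0,0,0.02,0.01,0.155,0,0,0.02,0.01,0.155,0,0,0.02]

```text
clock: 7.63
tcp_pos: [0.6404, -0.027, 0.1025]
orientation: [0.002, -0.03, 1.0, -0.001]
wrist_force: [-0.3, -2.3, 7.4]
finger_gap: 0.0227
grip_force: 31.1
```

Call:
move_arm:
  moves: [0,0,0,0,0.02,0,0,0,0,0.02,0,0,0,0,0.02,0,0,0,0,0.05,0,0,0,0,0.05,0,0,0,0,0.05,0,0,0.03,0,0.05,0,0,0.07,0,0.05,0,0,0.1,0,0.05,0,0,0.1,0,0.0]

```text
clock: 8.47
tcp_pos: [0.6418, -0.0268, 0.2075]
orientation: [0.005, -0.03, 1.0, -0.001]
wrist_force: [1.2, 0.2, 0.5]
finger_gap: 0.0393
grip_force: 0.0
```

Call:
move_arm:
  moves: [-0.1,0.04,0,0,0,-0.1,0.272,0,0,0,-0.1,0.272,0,0,0,-0.1,0.272,0,0,0,-0.1,0.272,0,0,0,-0.1,0.272,0,0,0,-0.1,0.272,0,0,0,-0.1,0.272,0,0,0,-0.1,0.272,0,0,0,-0.1,0.272,-0.04,0,0,-0.1,0.272,-0.08,0,0,-0.1,0.272,-0.1,0,0]

```text
clock: 9.47
tcp_pos: [0.5368, 0.244, 0.096]
orientation: [-0.002, -0.03, 1.0, -0.001]
wrist_force: [-1.3, -0.1, -0.2]
finger_gap: 0.0003
grip_force: 0.0
```

Call:
move_arm:
  moves: [0,0,0,0,0,0.01,0,0,0,0,0.02,0,0,0,0,0.03,0,0,0,0,0.04,0,0,0,0,0.05,0,0,0,0,0.06,0,0,0,0,0.07,0,0,0,0,0.08,0,0,0,0,0.088,0,0,0,0,0.088,0,0,0,0]

```text
clock: 10.38
tcp_pos: [0.629, 0.2447, 0.1014]
orientation: [0.001, -0.029, 1.0, 0.0]
wrist_force: [-0.2, -0.0, 0.4]
finger_gap: -0.0001
grip_force: 0.0
```

Call:
move_arm:
  moves: [0.006,0,0,0,0,0.012,0,0,0,0,0.016,0,0,0,0,0.016,0,0,0,0]

```text
clock: 10.72
tcp_pos: [0.6339, 0.2452, 0.1002]
orientation: [-0.009, -0.031, 0.999, -0.0]
wrist_force: [-24.9, -2.6, 15.4]
finger_gap: 0.0001
grip_force: 14.4
```

Call:
move_arm:
  moves: [-0.03,0,0,0,0,-0.07,0,0,0,0,-0.09,0,0.03,0,0.0,-0.11,0,0.07,0,0.085,-0.15,0.03,0.1,0,0.085,-0.19,0.07,0.1,0,0.085,-0.22,0.11,0.1,0,0.085,-0.25,0.15,0.1,0,0.085,-0.28,0.19,0.1,0,0.085,-0.28,0.22,0.1,0,0.085,-0.28,0.25,0.1,0,0.085,-0.28,0.25,0.1,0,0.085]

```text
clock: 11.72
tcp_pos: [0.361, 0.499, 0.2014]
orientation: [0.001, -0.031, 1.0, 0.001]
wrist_force: [0.3, 0.4, -0.2]
finger_gap: 0.0849
grip_force: 0.0
```

```bash
python3 - <<'E'
from h import *
c=cam('top'); s=cam('side'); save(c,'t4',(170,120,430,280),3.07)
save(s,'s4',(220,100,440,265),3)
E
```

```text
(no output)
```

View pics/t4.png

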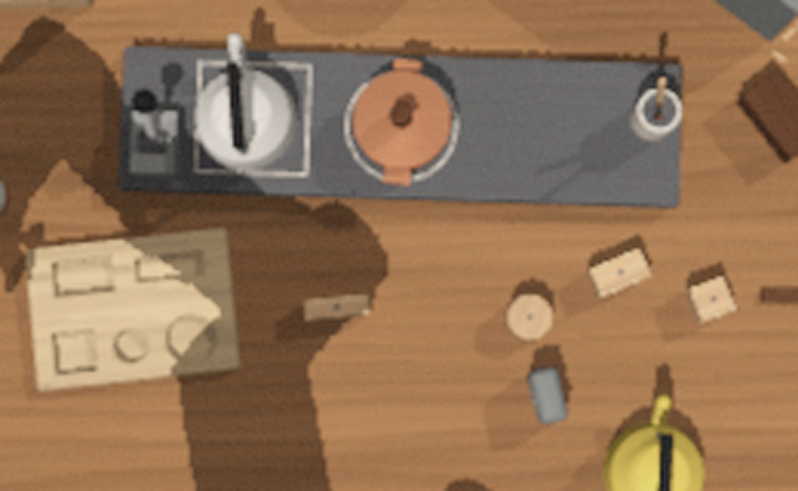

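View pics/s4.png

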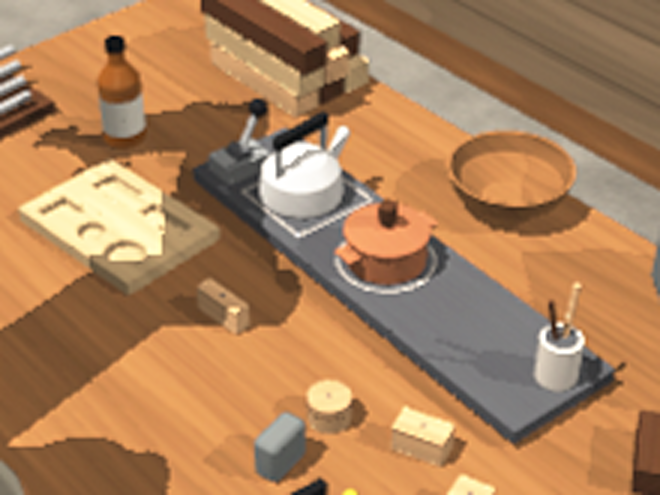

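The switch is over, the pot is centred in the rings, and the kettle is inside the square. The blanks haven't moved: bar (336,306), disc (530,316), brick (620,271), square (713,298). I'll start with the bar.

Call:
move_arm:
  moves: [0.08,-0.449,0,1.55,0.06,0.08,-0.449,0,1.55,0.06,0.08,-0.449,0,1.55,0.06,0.08,-0.449,0,1.55,0.06,0.08,-0.449,0,1.55,0.06,0.08,-0.449,0,1.55,0.06,0.08,-0.449,0,1.55,0.06,0.08,-0.449,0,1.55,0.06,0.08,-0.449,0,1.55,0.06,0.08,-0.449,0,1.55,0.06,0.08,-0.449,0,1.55,0.06,0.08,-0.449,0,1.55,0.06]

```text
clock: 12.82
tcp_pos: [0.4412, 0.0541, 0.201]
orientation: [0.0, -0.645, 0.764, -0.0]
wrist_force: [-0.2, -0.3, 0.2]
finger_gap: 0.0599
grip_force: 0.0
```

Call:
move_arm:
  moves: [0,0,0,0.062,0.06,0,0,0,0.062,0.06,0,0,0,0.062,0.06,0,0,0,0.062,0.06]

```text
clock: 13.15
tcp_pos: [0.4411, 0.0567, 0.2006]
orientation: [0.0, -0.666, 0.746, 0.0]
wrist_force: [0.4, 0.7, 0.0]
finger_gap: 0.0601
grip_force: 0.0
```

```bash
cat > ov.py <<'E'
from h import *
st=env.get_state(); q=st['orientation']; phi=2*np.arctan2(q[2],q[1]); print(st['tcp_pos'],'closing',(phi-np.pi/2)%np.pi)
E
python3 - <<'E'
from h import *
import ov
c=cam('top'); s=cam('side')
cx,cy,th=.4453,.2745,.092
R=np.array([[np.cos(th),-np.sin(th)],[np.sin(th),np.cos(th)]])
t=np.linspace(0,6.283,40)
rect=lambda w,h:np.array([[-w,-h],[w,-h],[w,h],[-w,h]])/2
circ=lambda d:np.c_[np.cos(t),np.sin(t)]*d/2
P=[((0,0),rect(.155,.22)),((-.0412,-.06),circ(.054)),((-.0405,.0045),circ(.036)),((-.0405,.066),rect(.044,.044)),((.0405,-.045),rect(.026,.074)),((.0415,.05),rect(.038,.064))]
out=[]
for cc,(u0,v0,u1,v1) in((c,(172,190,252,260)),(s,(222,150,302,220))):
    k=5
    im=cv2.resize(np.ascontiguousarray(cc['pixels'][v0:v1,u0:u1,::-1]),None,fx=k,fy=k,interpolation=cv2.INTER_CUBIC)
    im2=im.copy()
    for o,p in P:
        w=(np.array(o)+p)@R.T+[cx,cy]; p2=w2px(cc,np.c_[w,0*w[:,0]+.02]); p2=((p2-[u0,v0]+.5)*k-.5).round().astype(int)
        cv2.polylines(im2,[p2.reshape(-1,1,2)],True,(0,0,255),1)
    out.append(np.vstack([im[:300],im2[:300]]))
cv2.imwrite('pics/tr.png',np.hstack(out))
E
```

```text
[0.44110691 0.0567481  0.20055352] closing 3.02850852545191
```

View pics/tr.png

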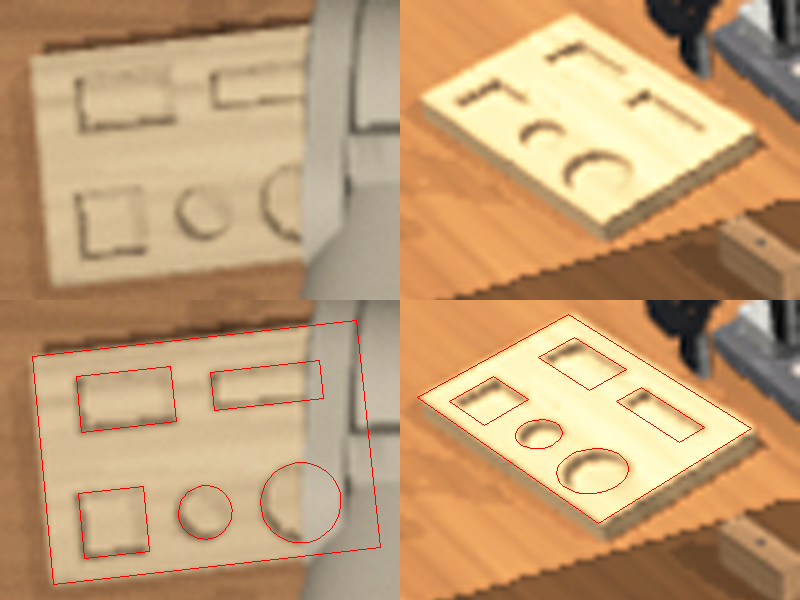

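The pocket outlines overlaid on the top view fit the tray, with the disc pocket at (300,502) and the bar pocket at (267,385). In the side view everything is off by about 1 px, which is within calibration.

Call:
move_arm:
  moves: [0,-0.0065,-0.04,0.155,0.06,0,-0.0065,-0.08,0.155,0.06,0,-0.0065,-0.12,0.155,0.06,0,-0.0065,-0.15,0.155,0.06,0,-0.0065,-0.165,0.155,0.06,0,-0.0065,-0.175,0.155,0.06,0,-0.0065,-0.175,0.155,0.06,0,-0.0065,-0.175,0.155,0.01,0,-0.0065,-0.175,0.155,0.01,0,-0.0065,-0.175,0.155,0.01,0,-0.0065,-0.175,0.155,0.01,0,-0.0065,-0.175,0.155,0.01]
  newtons: 35

```text
clock: 14.25
tcp_pos: [0.4427, 0.0502, 0.0266]
orientation: [-0.001, 0.722, -0.692, 0.001]
wrist_force: [0.0, 0.6, 5.8]
finger_gap: 0.0208
grip_force: 35.2
```

```bash
python3 ov.py
```

```text
[0.44267811 0.05017682 0.02656272] closing 0.043446429731127445
```

Call:
move_arm:
  moves: [0,0,0.035,0,0.01,0.012,0.03,0.06,0.049,0.01,0.03,0.067,0.06,0.049,0.01,0.04,0.105,0.06,0.049,0.01,0.048,0.145,0.06,0.049,0.01,0.048,0.183,0.06,0.049,0.01,0.048,0.183,0.05,0.049,0.01,0.048,0.183,0.035,0.049,0.01,0.048,0.183,0.03,0.049,0.01,0.048,0.183,0.03,0.049,0.01]

```text
clock: 15.08
tcp_pos: [0.4878, 0.2323, 0.0538]
orientation: [0.002, 0.739, -0.674, -0.001]
wrist_force: [-0.3, -1.1, -0.6]
finger_gap: 0.0212
grip_force: 34.5
```

```bash
python3 - <<'E'
from h import *
import ov
c=cam('top');s=cam('side');a=c['pixels'][190:260,172:272,::-1];b=s['pixels'][150:220,222:322,::-1]
cv2.imwrite('pics/b1.png',cv2.resize(np.vstack([a,b]),None,fx=4.2,fy=4.2,interpolation=cv2.INTER_CUBIC))
E
```

```text
[0.48778261 0.2323061  0.05380014] closing 0.09219131718217533
```

View pics/b1.png

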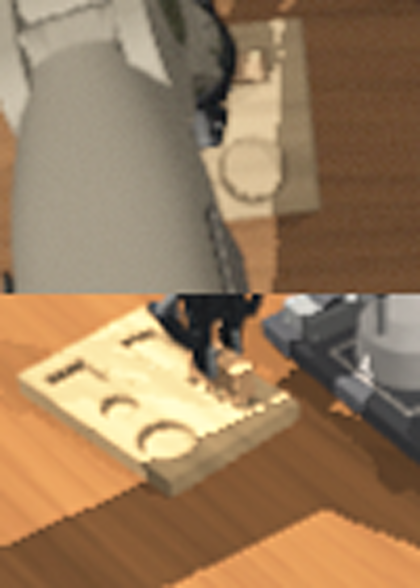

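The view is too occluded to judge: the bar at the pocket is (230,370) in the side half. I'll go by feel instead.

Call:
move_arm:
  moves: [0.0025,0.001,0,0,0.01,0.0025,0.001,-0.004,0,0.01,0.0025,0.001,-0.009,0,0.01,0.0025,0.001,-0.014,0,0.01,0.0025,0.001,-0.018,0,0.01,0.0025,0.001,-0.018,0,0.01]

```text
clock: 15.68
tcp_pos: [0.4911, 0.2336, 0.0361]
orientation: [0.001, 0.739, -0.674, -0.001]
wrist_force: [0.1, 0.4, -1.0]
finger_gap: 0.0209
grip_force: 34.8
```

Call:
move_arm:
  moves: [0,0,-0.0015,0,0.01,0,0,-0.0015,0,0.05,0,0,-0.0015,0,0.05,0,0,-0.0015,0,0.05,0,0,0.03,0,0.05,0,0,0.07,0,0.05,-0.02,-0.03,0.09,0,0.085,-0.04,-0.07,0.09,0,0.085,-0.05,-0.11,0.09,0,0.085,-0.06,-0.15,0.09,0,0.085,-0.062,-0.19,0.09,0,0.085,-0.064,-0.23,0.09,0,0.085]

```text
clock: 16.68
tcp_pos: [0.4271, 0.0026, 0.128]
orientation: [-0.0, 0.739, -0.673, 0.001]
wrist_force: [0.9, -0.6, 0.8]
finger_gap: 0.0845
grip_force: 0.0
```

```bash
python3 ov.py
```

```text
[0.42713488 0.00259626 0.12796893] closing 0.0933575916167162
```

Call:
move_arm:
  moves: [0,-0.164,0,-0.8,0.068,0,-0.164,0,-0.8,0.068,0,-0.164,0,-0.8,0.068,0,-0.164,0,-0.8,0.068,0,-0.164,0,-0.8,0.068,0,-0.164,0,-0.8,0.068,0,-0.164,0,-0.8,0.068,0,-0.164,-0.03,-0.8,0.068,0,-0.164,-0.06,-0.8,0.068,0,-0.164,-0.09,-0.8,0.068,0,-0.164,-0.1,-0.8,0.068,0,-0.164,-0.1,-0.8,0.068]

```text
clock: 17.68
tcp_pos: [0.4258, -0.1587, 0.0249]
orientation: [-0.002, -0.418, 0.908, 0.002]
wrist_force: [0.1, 0.1, -0.7]
finger_gap: 0.0681
grip_force: 0.0
```

Call:
move_arm:
  moves: [0,0,0,0,0.068,0,0,0,0,0.04,0,0,0,0,0.04,0,0,0,0,0.04,0,0,0,0,0.04,0,0,0,0,0.04]

```text
clock: 18.18
tcp_pos: [0.4293, -0.1607, 0.029]
orientation: [0.001, -0.418, 0.908, -0.001]
wrist_force: [-1.1, -0.2, 6.4]
finger_gap: 0.0485
grip_force: 36.4
```

```bash
python3 ov.py
```

```text
[ 0.42928048 -0.160699    0.02902672] closing 2.433912913232038
```

Call:
move_arm:
  moves: [0,0,0.04,0,0.04,-0.004,0.02,0.07,0,0.04,-0.008,0.06,0.07,0,0.04,-0.01,0.1,0.07,0,0.04,-0.012,0.14,0.07,0,0.04,-0.014,0.18,0.07,0,0.04,-0.016,0.22,0.07,0,0.04,-0.017,0.26,0.07,0,0.04,-0.0175,0.3,0.07,0,0.04,-0.0175,0.34,0.07,0,0.04,-0.0175,0.3725,0.06,0,0.04,-0.0175,0.3725,0.035,0,0.04]

```text
clock: 19.18
tcp_pos: [0.4141, 0.2189, 0.0658]
orientation: [0.006, -0.421, 0.907, 0.0]
wrist_force: [1.2, -0.3, -0.8]
finger_gap: 0.0485
grip_force: 36.9
```

Call:
move_arm:
  moves: [0,0,-0.001,0,0.04,0,0,-0.001,0,0.04,0,0,-0.001,0,0.04]

```text
clock: 19.43
tcp_pos: [0.4105, 0.2121, 0.062]
orientation: [-0.0, -0.418, 0.908, -0.0]
wrist_force: [0.3, 0.3, 0.2]
finger_gap: 0.0484
grip_force: 36.9
```

Call:
move_arm:
  moves: [0.001,0,-0.01,0,0.04,0.001,0,-0.014,0,0.04,0.001,0,-0.018,0,0.04,0.001,0,-0.021,0,0.04,0.001,0,-0.0235,0,0.04,0.001,0,-0.0235,0,0.04]

```text
clock: 19.93
tcp_pos: [0.4112, 0.2122, 0.0374]
orientation: [-0.0, -0.418, 0.908, 0.0]
wrist_force: [-0.1, 0.3, -1.1]
finger_gap: 0.0482
grip_force: 36.9
```

Call:
move_arm:
  moves: [0,0,0,0,0.064,0,0,0,0,0.064,0,0,0,0,0.064,0,0,0.03,0,0.064,0,0,0.07,0,0.064,0.01,-0.04,0.1,0.1,0.064,0.01,-0.08,0.1,0.2,0.064,0.02,-0.12,0.1,0.3,0.064,0.03,-0.16,0.1,0.4,0.064,0.04,-0.2,0.1,0.5,0.064,0.05,-0.24,0.1,0.6,0.064,0.06,-0.28,0.1,0.7,0.064]

```text
clock: 20.93
tcp_pos: [0.4669, -0.0495, 0.1384]
orientation: [0.0, -0.705, 0.709, -0.0]
wrist_force: [1.5, 1.8, 1.1]
finger_gap: 0.0639
grip_force: 0.0
```

```bash
python3 ov.py
```

```text
[ 0.46687926 -0.04951072  0.13838732] closing 3.1367206493776685
```

Call:
move_arm:
  moves: [0.005,-0.2,0,0.396,0.064,0.005,-0.2,0,0.396,0.064,0.005,-0.2,0,0.396,0.064,0.005,-0.2,0,0.396,0.064,0.005,-0.2,0,0.396,0.064,0.005,-0.2,0,0.396,0.064,0.005,-0.2,0,0.396,0.064,0.005,-0.2,0,0.396,0.064]

```text
clock: 21.6
tcp_pos: [0.4712, -0.2476, 0.1376]
orientation: [-0.0, 0.829, -0.559, -0.001]
wrist_force: [1.3, 0.1, -0.6]
finger_gap: 0.0637
grip_force: 0.0
```

```bash
python3 - <<'E'
from h import *
import ov
c=cam('top'); a=c['pixels'][120:280,170:430,::-1]
s=cam('side');b=s['pixels'][130:290,220:480,::-1]
cv2.imwrite('pics/m1.png',cv2.resize(np.vstack([a,b]),None,fx=1.85,fy=1.85,interpolation=cv2.INTER_CUBIC))
E
```

```text
[ 0.47123711 -0.24758721  0.13763848] closing 0.38432953557462657
```

View pics/m1.png

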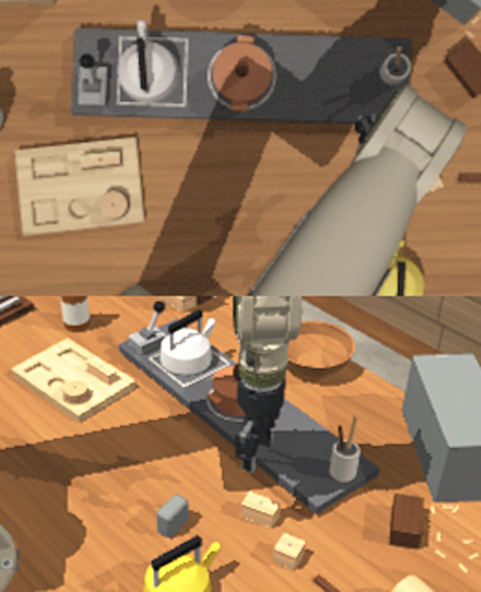

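Bar and disc sit seated in the tray at (100,160) and (112,205), and the mark positions are unchanged. I'll check numerically that the brick and square are where I expect.

```bash
python3 - <<'E'
from h import *
s=load('side'); p=w2px(s,[[.4745,-.262,.036],[.4435,-.3635,.036]]); print(p, (p-[220,130])*1.85+[0,296])
hsv=cv2.cvtColor(s['pixels'],cv2.COLOR_RGB2HSV)
m=((hsv[...,1]<130)&(hsv[...,2]>200)).astype(np.uint8); m[:225]=0;m[290:]=0;m[:,:330]=0;m[:,400:]=0
n,l,st,ce=cv2.connectedComponentsWithStats(m)
print([(st[i].tolist(),ce[i].round(1).tolist()) for i in range(1,n) if st[i,4]>25])
E
```

```text
[[360.00980646 241.09853662]
 [375.87931672 263.92446402]] [[259.01814195 501.53229276]
 [288.37673593 543.76025843]]
[([351, 235, 19, 14, 148], [360.2, 241.7]), ([368, 258, 17, 14, 144], [376.2, 264.3])]
```

Call:
move_arm:
  moves: [0.003,-0.0145,-0.03,0.007,0.064,0.003,-0.0145,-0.07,0.007,0.064,0.003,-0.0145,-0.1,0.007,0.064,0.003,-0.0145,-0.111,0.007,0.064,0.003,-0.0145,-0.111,0.007,0.064,0.003,-0.0145,-0.111,0.007,0.064,0.003,-0.0145,-0.111,0.007,0.02,0.003,-0.0145,-0.111,0.007,0.02,0.003,-0.0145,-0.111,0.007,0.02,0.003,-0.0145,-0.111,0.007,0.02,0.003,-0.0145,-0.111,0.007,0.02,0.003,-0.0145,-0.111,0.007,0.02]

```text
clock: 22.7
tcp_pos: [0.476, -0.263, 0.0288]
orientation: [-0.0, 0.831, -0.556, 0.002]
wrist_force: [-0.3, 1.1, 6.1]
finger_gap: 0.0328
grip_force: 36.5
```

```bash
python3 ov.py
```

```text
[ 0.47603155 -0.262957    0.0287894 ] closing 0.39276058087679466
```

Call:
move_arm:
  moves: [0,0,0.04,0,0.02,0,0.02,0.075,0,0.02,-0.01,0.06,0.075,-0.05,0.02,-0.01,0.1,0.075,-0.1,0.02,-0.01,0.14,0.075,-0.15,0.02,-0.01,0.18,0.075,-0.2,0.02,-0.01,0.22,0.075,-0.25,0.02,-0.01,0.26,0.075,-0.301,0.02,-0.005,0.3,0.075,-0.301,0.02,0,0.34,0.075,-0.301,0.02,0.005,0.38,0.075,-0.301,0.02,0.0075,0.42,0.075,-0.301,0.02]

```text
clock: 23.7
tcp_pos: [0.4828, 0.1597, 0.1028]
orientation: [-0.001, 0.739, -0.674, 0.001]
wrist_force: [1.7, 0.2, -1.4]
finger_gap: 0.0336
grip_force: 35.6
```

Call:
move_arm:
  moves: [0,0.04,0,0,0.02,0,0.08,0,0,0.02,0,0.12,0,0,0.02,0,0.15,0,0,0.02,0,0.17,0,0,0.02,0,0.17,-0.02,0,0.02,0,0.17,-0.04,0,0.02,0,0.17,-0.04,0,0.02,0,0.17,-0.04,0,0.02]

```text
clock: 24.45
tcp_pos: [0.4811, 0.3272, 0.0613]
orientation: [0.001, 0.739, -0.674, -0.001]
wrist_force: [-0.3, 0.2, -0.8]
finger_gap: 0.0331
grip_force: 35.6
```

```bash
python3 ov.py
```

```text
[0.48111034 0.32719464 0.06128957] closing 0.09163089676979208
```

Target is (0.4835, 0.327), then down to about 0.0375.

Call:
move_arm:
  moves: [0.002,0,0,0,0.02,0.002,0,-0.008,0,0.02,0.002,0,-0.013,0,0.02,0.002,0,-0.018,0,0.02,0.002,0,-0.022,0,0.02,0.002,0,-0.0225,0,0.02,0.002,0,-0.0225,0,0.02]

```text
clock: 25.03
tcp_pos: [0.4835, 0.3279, 0.0454]
orientation: [-0.001, 0.739, -0.674, -0.0]
wrist_force: [-17.1, -6.3, 42.4]
finger_gap: 0.0331
grip_force: 55.0
```

Call:
move_arm:
  moves: [0,0,0.015,0,0.02,-0.002,-0.0015,0.015,0,0.02,-0.002,-0.0015,0.01,0,0.02,-0.002,-0.0015,0.006,0,0.02,-0.002,-0.0015,0.002,0,0.02,-0.002,-0.0015,0.002,0,0.02]

```text
clock: 25.53
tcp_pos: [0.4809, 0.3255, 0.039]
orientation: [0.002, 0.739, -0.674, -0.001]
wrist_force: [0.2, -0.9, -0.9]
finger_gap: 0.0334
grip_force: 47.6
```

Call:
move_arm:
  moves: [0,0,-0.001,0,0.02,0,0,-0.001,0,0.055,0,0,-0.001,0,0.055,0,0,-0.001,0,0.055,0,0,0.03,0,0.055,0,0,0.07,0,0.065,0,-0.04,0.1,0,0.065,0,-0.08,0.1,0,0.065,-0.01,-0.12,0.1,0.05,0.065,-0.01,-0.16,0.1,0.1,0.065,-0.01,-0.2,0.1,0.173,0.065,-0.01,-0.24,0.1,0.173,0.065]

```text
clock: 26.53
tcp_pos: [0.4719, 0.0845, 0.142]
orientation: [-0.0, 0.795, -0.606, 0.001]
wrist_force: [1.0, 0.4, 0.6]
finger_gap: 0.065
grip_force: 0.0
```

Call:
move_arm:
  moves: [-0.027,-0.448,0,0,0.065,-0.027,-0.448,0,0,0.065,-0.027,-0.448,0,0,0.065,-0.027,-0.448,0,0,0.065,-0.027,-0.448,0,0,0.065,-0.027,-0.448,0,0,0.065,-0.027,-0.448,0,0,0.065,-0.027,-0.448,0,0,0.065,-0.027,-0.448,0,0,0.065,-0.027,-0.448,0,0,0.065,-0.027,-0.448,0,0,0.065,-0.027,-0.448,0,0,0.065]

```text
clock: 27.53
tcp_pos: [0.4451, -0.3687, 0.1416]
orientation: [0.001, 0.792, -0.61, 0.002]
wrist_force: [0.6, 0.5, 0.2]
finger_gap: 0.0649
grip_force: 0.0
```

```bash
python3 - <<'E'
from h import *
import ov
s=cam('side'); c=cam('top')
hsv=cv2.cvtColor(s['pixels'],cv2.COLOR_RGB2HSV)
m=((hsv[...,1]<130)&(hsv[...,2]>200)).astype(np.uint8); m[:225]=0;m[290:]=0;m[:,:330]=0;m[:,400:]=0
n,l,st,ce=cv2.connectedComponentsWithStats(m)
print([(st[i].tolist(),ce[i].round(1).tolist()) for i in range(1,n) if st[i,4]>25])
E
```

```text
[ 0.4450555  -0.36868461  0.14162148] closing 0.2587005780009197
[([368, 258, 17, 14, 143], [376.2, 264.3])]
```

Call:
move_arm:
  moves: [-0.001,0.0045,-0.03,0.006,0.065,-0.001,0.0045,-0.07,0.006,0.065,-0.001,0.0045,-0.1,0.006,0.065,-0.001,0.0045,-0.115,0.006,0.065,-0.001,0.0045,-0.115,0.006,0.065,-0.001,0.0045,-0.115,0.006,0.065,-0.001,0.0045,-0.115,0.006,0.03,-0.001,0.0045,-0.115,0.006,0.03,-0.001,0.0045,-0.115,0.006,0.03,-0.001,0.0045,-0.115,0.006,0.03,-0.001,0.0045,-0.115,0.006,0.03,-0.001,0.0045,-0.115,0.006,0.03]

```text
clock: 28.63
tcp_pos: [0.4455, -0.3583, 0.0286]
orientation: [0.0, 0.796, -0.605, 0.002]
wrist_force: [0.5, 1.1, 7.3]
finger_gap: 0.039
grip_force: 37.1
```

```bash
python3 ov.py
```

```text
[ 0.44548387 -0.35828303  0.02858718] closing 0.2707360616402683
```

Call:
move_arm:
  moves: [0,0,0.04,0,0.03,0,0.02,0.075,0,0.03,0,0.06,0.075,-0.05,0.03,0,0.1,0.075,-0.1,0.03,0,0.14,0.075,-0.15,0.03,0,0.18,0.075,-0.179,0.03,0,0.22,0.075,-0.179,0.03,0,0.26,0.075,-0.179,0.03,0,0.3,0.075,-0.179,0.03,0,0.34,0.075,-0.179,0.03,-0.01,0.38,0.075,-0.179,0.03,-0.02,0.42,0.075,-0.179,0.03]

```text
clock: 29.63
tcp_pos: [0.4245, 0.0644, 0.1023]
orientation: [-0.001, 0.739, -0.674, 0.001]
wrist_force: [0.7, 0.3, -0.9]
finger_gap: 0.0394
grip_force: 36.3
```

Call:
move_arm:
  moves: [-0.0265,0.28,0,0,0.03,-0.0265,0.28,0,0,0.03,-0.0265,0.28,0,0,0.03,-0.0265,0.28,0,0,0.03,-0.0265,0.28,0,0,0.03,-0.0265,0.28,0,0,0.03,-0.0265,0.28,0,0,0.03,-0.0265,0.28,0,0,0.03,-0.0265,0.28,-0.02,0,0.03,-0.0265,0.28,-0.04,0,0.03,-0.0265,0.28,-0.04,0,0.03,-0.0265,0.28,-0.04,0,0.03]

```text
clock: 30.63
tcp_pos: [0.3969, 0.3418, 0.0611]
orientation: [0.001, 0.739, -0.674, -0.0]
wrist_force: [-0.3, 0.6, -0.2]
finger_gap: 0.0392
grip_force: 36.2
```

```bash
python3 ov.py
```

```text
[0.3968667  0.34184772 0.06109443] closing 0.09123997091501312
```

Call:
move_arm:
  moves: [0.002,-0.001,0,0,0.03,0.002,-0.001,-0.008,0,0.03,0.002,-0.001,-0.013,0,0.03,0.002,-0.001,-0.018,0,0.03,0.002,-0.001,-0.022,0,0.03,0.002,-0.001,-0.0225,0,0.03,0.002,-0.001,-0.0225,0,0.03]

```text
clock: 31.22
tcp_pos: [0.3993, 0.3414, 0.0384]
orientation: [0.001, 0.739, -0.674, -0.0]
wrist_force: [-0.5, -0.3, -0.6]
finger_gap: 0.039
grip_force: 36.2
```

Seated freely. I'll release, retreat, and take a final look.

Call:
move_arm:
  moves: [0,0,-0.001,0,0.03,0,0,-0.001,0,0.055,0,0,-0.001,0,0.055,0,0,-0.001,0,0.055,0,0,0.03,0,0.055,0,0,0.07,0,0.055,-0.02,0.04,0.1,0,0.055,-0.04,0.08,0.14,0,0.055,-0.06,0.12,0.16,0,0.055,-0.09,0.16,0.16,0,0.055,-0.12,0.2,0.16,0,0.055,-0.15,0.22,0.16,0,0.055]

```text
clock: 32.22
tcp_pos: [0.2792, 0.5336, 0.198]
orientation: [-0.002, 0.738, -0.674, -0.0]
wrist_force: [2.0, 0.5, 0.0]
finger_gap: 0.0549
grip_force: 0.0
```

Call:
move_arm:
  moves: [-0.04,0,0,0,0.055,-0.04,0,0,0,0.055,-0.04,0,0,0,0.055,-0.04,0,0,0,0.055,-0.04,0,0,0,0.055,-0.04,0,0,0,0.055]

```text
clock: 32.72
tcp_pos: [0.2405, 0.5307, 0.1964]
orientation: [-0.0, 0.738, -0.675, 0.0]
wrist_force: [-0.7, -0.5, -0.2]
finger_gap: 0.0552
grip_force: 0.0
```

```bash
python3 - <<'E'
from h import *
import ov
c=cam('top'); a=c['pixels'][120:260,170:330,::-1]
s=cam('side');b=s['pixels'][110:250,220:380,::-1]
k=5
ims=[]
t=np.linspace(0,6.283,60)
for cc,(u0,v0,im) in((c,(170,120,a)),(s,(220,110,b))):
    im=cv2.resize(np.ascontiguousarray(im),None,fx=k,fy=k,interpolation=cv2.INTER_CUBIC)
    for x,y,r in((.647,.144,.055),(.6405,-.0255,.050)):
        p=((w2px(cc,np.c_[x+r*np.cos(t),y+r*np.sin(t),0*t+.03])-[u0,v0]+.5)*k-.5).astype(int); cv2.polylines(im,[p.reshape(-1,1,2)],True,(0,255,0),1)
    ims.append(cv2.resize(im,(400,350)))
# bench leftovers: wood blank in former areas
cv2.imwrite('pics/f.png',np.hstack(ims))
E
```

```text
[0.24047876 0.53070317 0.1963612 ] closing 0.08963225303770717
```

View pics/f.png

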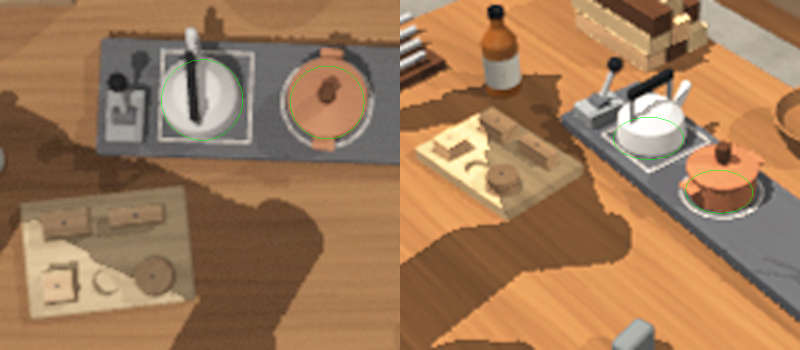

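The final look shows all four blanks in their pockets: brick (67,221), bar (136,214), square (57,284), disc (153,274). The pot and kettle are on their marks and the lever is over. The brick jammed briefly, so I'll press on it gently to confirm it is fully down.

Call:
move_arm:
  moves: [0.242,-0.204,0,0,0,0.242,-0.204,0,0,0,0.242,-0.204,0,0,0,0.242,-0.204,0,0,0,0.242,-0.204,0,0,0,0.242,-0.204,0,0,0,0.242,-0.204,0,0,0,0.242,-0.204,0,0,0,0.242,-0.204,-0.04,0,0,0.242,-0.204,-0.08,0,0,0.242,-0.204,-0.12,0,0,0.242,-0.204,-0.125,0,0]

```text
clock: 33.82
tcp_pos: [0.4774, 0.3236, 0.0644]
orientation: [0.005, 0.738, -0.675, -0.002]
wrist_force: [-1.3, -1.0, -1.2]
finger_gap: 0.0
grip_force: 0.0
```

Call:
move_arm:
  moves: [0,0,0,0,0,0,0,-0.005,0,0,0,0,-0.01,0,0,0,0,-0.014,0,0,0,0,-0.014,0,0]

```text
clock: 34.23
tcp_pos: [0.4818, 0.3276, 0.0582]
orientation: [-0.001, 0.739, -0.674, 0.0]
wrist_force: [0.1, 0.4, 0.9]
finger_gap: -0.0
grip_force: 0.0
```

Call:
move_arm:
  moves: [0,0,-0.003,0,0,0,0,-0.005,0,0,0,0,-0.006,0,0,0,0,-0.006,0,0]

```text
clock: 34.57
tcp_pos: [0.4814, 0.3274, 0.0521]
orientation: [-0.0, 0.739, -0.674, 0.0]
wrist_force: [-0.9, -0.0, 4.4]
finger_gap: 0.0001
grip_force: 2.2
```

The fingertips touch at a brick top of 44 mm, so it is fully seated. I'll retreat and hand in.

Call:
move_arm:
  moves: [0,0,0.03,0,0,0,0,0.07,0,0,0,0,0.11,0,0,-0.04,0.04,0.14,0,0,-0.08,0.08,0.14,0,0,-0.11,0.11,0.14,0,0,-0.14,0.14,0.14,0,0,-0.14,0.14,0.14,0,0,-0.14,0.14,0.14,0,0]

```text
clock: 35.32
tcp_pos: [0.3365, 0.471, 0.1919]
orientation: [-0.0, 0.741, -0.671, -0.001]
wrist_force: [0.4, -0.3, 0.3]
finger_gap: -0.0002
grip_force: 0.0
```

```bash
python3 - <<'E'
from h import *
o=load('top'); c=cam('top')
print('diff px', [float(np.abs(c['pixels'][a:b,d:e].astype(int)-o['pixels'][a:b,d:e]).mean().round(1)) for a,b,d,e in((135,185,230,262),(135,185,280,325))])
print(env.hand_in())
E
```

```text
diff px [10.4, 1.7]
the job is handed in; nothing more can be done
None
```

The job is handed in at 35 s, with no verdict returned: kettle parked about 7 mm off the mark's centre, glue pot on the hot mark, lever thrown, and bar, disc, brick and square seated (no stub on the bench); one caveat is that my last image check showed a change around the kettle that I did not look into, possibly just the arm's shadow.

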